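Open the tube warmer and load a sample tube

ROBOT

A 6-joint arm with a two-finger parallel gripper is mounted at the origin on the work surface. World frame = base frame: x ahead of the robot, y to its left, z up, the work surface at z = 0. Lengths are in mm, angles in rad, forces in N, time in s.
With the tool pointing down it reaches from about 350 to 875 mm from the base axis. Payload 4.2 kg.
Tool frame: the origin (TCP) lies midway between the tips of the shut fingers; the grasp point (between the pads) lies 19 mm behind it (arm.grasp_offset is the distance from the TCP to the grasp point, in mm); z points along the fingers, y is the direction in which the jaws open and shut (so a half turn about z gives the same grasp; the last joint's range is limited). The gripper opens to 85 mm and grips with 20 to 120 N. Pads are 22 mm wide; open, the fingers measure 114 mm over their backs; the gripper's body (76 mm by 85 mm) begins 54 mm behind the grasp point. The pads swing forward as they close: fully open they stand 13 mm farther back than shut.
Start: joints at [1.564, 0.385, 0.008, 0, -1.194, -0.259], TCP at [164.144, 603.039, 231.312] pointing down, gripper open.
Joint ranges: [-3.14, 3.14], [-1.21, 2.06], [-1.07, 1.41], [-3.16, 2.05], [-2.99, -0.16], [-3.1, 3.1]. Speed limits (rad/s): [2.79, 2.79, 3.14, 3.14, 3.14, 3.14].

INTERFACE

Orientations are given as a unit quaternion [x, y, z, w].
In Python, from bench import arm gives the robot as it stands.
- The arm moves only by the tool move_arm, never from a script. Its argument "moves" is a list of rows, each an object with "gripper": the gripper's target within -1 to 1 (fully open at 1, half-way at 0, shut at -1); "xyz": the shift along the tool's x, y, z in cm, a list of three; "angular": the turn, a rotation vector about the tool's x, y, z in rad, a list of three. In form: [{"gripper": gripper, "xyz": [dx, dy, dz], "angular": [wx, wy, wz]}, ...]. A call has 1 to 10 rows; each row is the pose to reach, as a shift and turn from the pose commanded when the call began, along the tool's axes at that moment; what a row does not reach only later rows make up. A row lasts 1/8 s, in which the tool goes at most 62.5 mm and 10.7 degrees, less where a joint would pass 70% of its speed; a pose out of reach is approached as far as the arm can. A call with a gripper value outside its range is refused whole. The fingers move at their own pace and stop on an object; the grip force is fixed at half the most. Time passes only in rows, so rows that repeat a pose let the fingers close. It gives the time, the measured TCP pose, the force and the opening at its end, in the units of the state.
- arm.read_state(): the state, without advancing time (a new reading comes with each control period).
- arm.get_image(name): name is "side" or "top"; returns (picture, depth): 400x640x3 uint8, blue, green, red; 400x640 float32, mm along the optical axis (not along the pixel's ray), 0 where there is no reading.
- arm.get_calibration(name): a dict with "camera_matrix" (3x3 intrinsics, pixels), "R" (3x3) and "t" (3): a world point X has camera coordinates R X + t. Camera axes: x right, y down, z forward; pixel columns grow to the right and rows downward; lengths in mm; the calibration is good to about 2 mm. A picture is of the moment at which its call begins. get_calibration takes no time and is no camera call.
- arm.job_done(): hands the job in, once; it reports no verdict.
The state is a dict: "clock": time; "joints": joint angles; "joint_vel": joint speeds; "joint_efforts": joint torques, N m; "position": TCP position; "ee_rot": TCP orientation; "contact_force": force on the tool from outside, world axes, zero at the start; "wrist_torque": the same for the moment, N m; "gripper_width": finger opening in mm.
Only numpy, scipy, OpenCV 4.12 (cv2) and the standard library are available. Lean on these libraries where they do the work, as an engineer would, in place of code of your own. Each camera call takes 0.05 s, during which the arm holds its last target. There are 200 camera calls.

TASK

Open the tube warmer: press the release tab on its cover down and, keeping it pressed, slide the cover along its rails all the way open, then let the tab spring back up so that the cover is latched open. Then take the capped sample tube from the white foam stand and lay it gently (not dropped) on its side in the notched cradle inside the open bay. Leave the rack, the tip box and the jar where they are.

Things in the scene. Friction and masses are not known exactly. Their poses are not given: they have to be found in the camera images.
- warmer: Tube warmer, a low white box, fixed, 140 (x) by 300 (y) by 60 mm high. Origin: centre of its underside, z up. +y half: open-topped bay, inside 110 mm in x, y = 8 to 142 mm, floor at z = 10, walls to z = 60. -y half: solid deck. Aluminium rails along both long sides, to z = 72. A flat grey cover, 128 (x) by 148 (y) mm, top at z = 66.5, shuts the bay and slides towards -y over the deck to open.
- cover (a joint): Travel of the sliding cover in m along the warmer's -y: 0 closed, 0.128 fully open (end stop). About 2 N of friction; it stays where it is left. With the tab up it is locked: a tooth under the tab catches in notches every 32 mm (0, 32, 64, 96, 128 mm; 1.5 mm of play), so the tab must be kept down for the whole slide.
- tab (a joint): How far the release tab is pressed, in m: 0 up, 0.006 fully down. Sprung: about 2 N to start, 6 N fully down. The latch is free from 0.004 on (near 5 N). Between two notches the tab cannot rise above 0.004.
- tab_top (a point): Centre of the top of the release tab, a dark grey ribbed plate 44 (warmer's x) by 40 mm (y), 8 mm above the cover when up. It moves with cover and tab; with the cover shut it is at (0, 37, 74.5) mm in the warmer's frame.
- rib (a point): Middle of the top edge of the cover's upright rib, 60 mm long (warmer's x), 8 mm thick, fixed to the cover beside the tab on the opening side (-y): its near face is 24 mm from the tab's centre, its top 13 mm over the raised tab (z = 87.5 mm in the warmer's frame). A fingertip pressing the tab can push the cover open against this rib.
- cradle (a point): Where the middle of the tube shall lie in the bay: (0, 84, 40) mm in the warmer's frame, axes as the warmer's. Cradle: two crossbars, 10 mm thick, 30 mm either side of this point along y, with wide V notches (sides at 35 degrees, 41 mm wide at the top, vertex 16.5 mm below this point); between the bars it is clear down to the floor, 30 mm below this point.
- tube: The loose sample tube: a capped cylinder 92 mm long, 27 mm in diameter, about 45 g, dark contents, paper label, blue cap. Origin at its middle; its y axis runs along the tube to the cap. It starts lying level on the foam stand, its middle 45 mm above the bench. Either end may point either way in the cradle.
- stand: White foam stand fixed to the bench, base 64 (x) by 90 (y) by 10 mm, with two V-notched crossbars, 10 mm thick, 60 mm apart along its y, like those of the cradle. The tube lies along its y; between the bars the tube is free to be gripped across from above. Origin: centre of its underside.
- rack: Bystander: white foam rack with eight upright capped tubes, about 72 by 144 mm, 104 mm high, loose. Origin: centre of its underside.
- tipbox: Bystander: closed pipette tip box, 85 by 120 by 67 mm, loose. Origin: centre of its underside.
- jar: Bystander: round capped jar, 64 mm in diameter, 85 mm high, loose. Origin: centre of its underside.
Mind the look-alikes: they are no part of the job. Of the things that look like the tube, the smallest one is meant.

How it is judged:
By the outcome, as a careful person would: the job done as asked, in the order asked, and still so for the second after the job is handed in, with the robot touching nothing.
It also fails if it takes over 56 s, if anything falls off the work surface, if the arm or the gripper's body presses on something with over 40 N, if the wrist force passes 120 N, or if a joint passes its speed limit or range.

## Working session

There is one attempt and no reset: what is moved stays moved. The work goes in short steps, Python scripts to look and compute and a tool call to move; the robot and the scene stay as the last step left them, time stands still between calls to the robot, and variables do not carry over. Pictures are saved under pics/ and viewed, about 8 in all and at most 12, crops included, and the job is handed in when it is done.

Besides the shell and the picture viewer there is one more tool, called after ">>>" as name(argument=value, ...) on one line, values as JSON. move_arm: Moves the arm, as the interface text tells. Its arguments: {"type":"object","properties":{"moves":{"type":"array","items":{"type":"object","properties":{"gripper":{"type":"number"},"xyz":{"type":"array","items":{"type":"number"}},"angular":{"type":"array","items":{"type":"number"}}}}}},"required":["moves"]}

```bash
ls; mkdir -p pics; python3 - <<'E'
from bench import arm
import cv2,numpy as np
for n in("top","side"):
    p,d=arm.get_image(n); cv2.imwrite(f"pics/{n}0.png",p); np.save(f"pics/{n}0.npy",d)
    c=arm.get_calibration(n); print(n,c)
print(arm.read_state())
E
```

```text
pics
top {'camera_matrix': array([[417.56028536,   0.        , 317.17338163],
       [  0.        , 417.56028536, 201.30719119],
       [  0.        ,   0.        ,   1.        ]]), 'R': array([[-0.0075586 , -0.99986165,  0.01481721],
       [-0.98169598,  0.0045997 , -0.19039918],
       [ 0.19030468, -0.01598515, -0.98159493]]), 't': array([ -25.29096345,  576.27439136, 1005.31930729])}
side {'camera_matrix': array([[379.37165989,   0.        , 329.34573601],
       [  0.        , 379.37165989, 199.58891584],
       [  0.        ,   0.        ,   1.        ]]), 'R': array([[-0.89814502, -0.43894317,  0.02577632],
       [-0.23816884,  0.43637729, -0.86766956],
       [ 0.36960942, -0.78543221, -0.49647267]]), 't': array([484.74138329, 229.63775598, 681.49473428])}
{'clock': 0.1, 'joints': array([ 1.56359651e+00,  3.85509131e-01,  6.75775936e-03, -4.23419635e-04,
       -1.19399299e+00, -2.58573144e-01]), 'joint_vel': array([-1.22750611e-03, -1.64056274e-03,  2.08400215e-03,  2.73088820e-03,
        9.38589563e-05, -1.32347274e-03]), 'joint_efforts': array([-6.01187298e-05, -3.93318701e+01,  1.88930959e+01,  4.19796869e+00,
       -2.58346212e-03,  2.01947557e-06]), 'position': array([164.02527926, 602.55541003, 230.31304298]), 'ee_rot': array([ 9.91172738e-01, -1.32573059e-01, -7.31301459e-05,  9.91003062e-04]), 'contact_force': array([ 0.51539046,  1.22861252, -0.45957048]), 'wrist_torque': array([0.01682007, 0.00161872, 0.01217053]), 'gripper_width': 85.76067343313906}
```

View pics/top0.png

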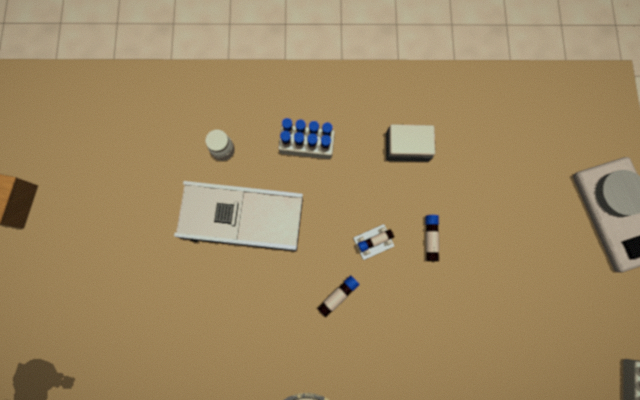

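View pics/side0.png

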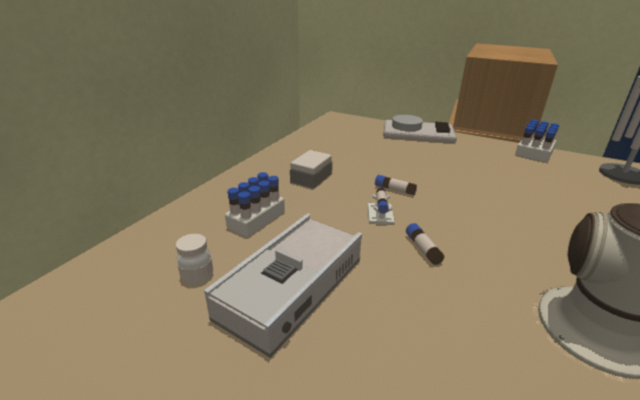

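The top view shows a closed warmer at (240,215), with the tab at (226,213) and the rib on its right (opening towards image right, world -y). Three things could be the tube:
- On the white stand at (376,240): this is the smallest, and it lies on the stand.
- Loose at (432,238): a larger look-alike.
- Loose at (338,296): a larger look-alike.

I choose the one on the stand.

```bash
cat > h.py <<'E'
from bench import arm
import cv2,numpy as np
def ray(n,uv,z):
    c=arm.get_calibration(n);K,R,t=[np.array(c[k],float) for k in("camera_matrix","R","t")]
    uv=np.atleast_2d(uv).astype(float)
    d=(np.c_[uv,np.ones(len(uv))]@np.linalg.inv(K).T)@R; o=-R.T@t
    return o+d*((z-o[2])/d[:,2])[:,None]
def cloud(n,dep):
    c=arm.get_calibration(n);K,R,t=[np.array(c[k],float) for k in("camera_matrix","R","t")]
    v,u=np.mgrid[:400,:640]; p=np.stack([u,v,np.ones_like(u)],-1)@np.linalg.inv(K).T*dep[...,None]
    return (p-t)@R
E
python3 - <<'E'
from h import *
p=cv2.imread("pics/top0.png");d=np.load("pics/top0.npy");C=cloud("top",d)
z=C[...,2]; print("bench z",np.median(z[300:380,100:200]), z[300:380,100:200].std())
def rect(m,name,zz):
    cs,_=cv2.findContours(m.astype(np.uint8),0,2); c=max(cs,key=cv2.contourArea)
    w=ray("top",c[:,0],zz)[:,:2].astype(np.float32); r=cv2.minAreaRect(w); print(name,r,c[:,0].min(0),c[:,0].max(0)); return r
H=np.zeros((400,640),bool);H[170:260,165:315]=1
rect((z>45)&H,"warmer top z72",72)
for y in (190,200,213,226,240): print("z row",y,z[y,195:300:8].round(0))
g=cv2.cvtColor(p,cv2.COLOR_BGR2GRAY)
T=np.zeros_like(H);T[198:230,208:245]=1
rect((g<120)&T,"tab z74.5",74.5)
hsv=cv2.cvtColor(p,cv2.COLOR_BGR2HSV)
S=np.zeros_like(H);S[220:265,345:405]=1
blue=(hsv[...,0]>100)&(hsv[...,0]<130)&(hsv[...,1]>150)&S
rect(blue,"cap z45",45)
tube=(z>30)&S; rect(tube,"tube z45",50)
rect((hsv[...,1]<60)&(g>120)&S,"stand/lbl",20)
a=cv2.resize(p[185:250,165:315],None,fx=4,fy=4,interpolation=2);b=cv2.resize(p[215:275,320:450],None,fx=4,fy=4,interpolation=2)
o=np.zeros((500,600,3),np.uint8);o[:260]=a;o[260:500,:520]=b;cv2.imwrite("pics/crop1.png",o)
E
```

```text
bench z 0.9247649315766727 73.3863182573646
warmer top z72 ((539.4126586914062, 164.9733123779297), (301.1989440917969, 143.36688232421875), 83.6915283203125) [175 181] [302 250]
z row 190 [70. 68. 66. 69. 68. 66. 73. 74. 72. 71. -1. -3.  5.  3.]
z row 200 [  67.   64.   65.   67.   70.   70.   60.   58.   59.   60.   61. 1097.
   62.   60.]
z row 213 [66. 66. 68. 75. 73. 83. 61. 58. 65. 61. 59. 61. 63. 59.]
z row 226 [67. 66. 64. 68. 67. 72. 62. 61. 62. 62. 58. 59. 60. 38.]
z row 240 [44. 45. 70. 75. 74. 75. 73. 60. 60. 58. 60. 64. 61.  2.]
tab z74.5 ((543.9473876953125, 203.18084716796875), (42.022674560546875, 49.43918991088867), 83.74835968017578) [214 203] [233 223]
cap z45 ((464.7153015136719, -144.56021118164062), (20.074562072753906, 21.63184928894043), 25.8189697265625) [359 241] [368 250]
tube z45 ((476.68096923828125, -175.94161987304688), (45.851966857910156, 94.71178436279297), 23.898651123046875) [358 227] [394 254]
stand/lbl ((476.5362854003906, -173.70693969726562), (64.60545349121094, 90.38085174560547), 23.467369079589844) [353 224] [393 259]
```

View pics/crop1.png

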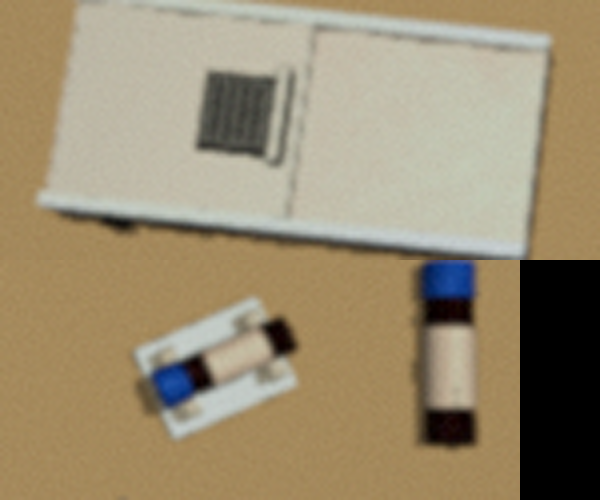

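The crop confirms the choice: the tube on the stand is visibly smaller than the loose one beside it. The tab is at about (224,213) and the rib at (235,213). Next I move above the tab with the gripper shut and the jaws across the warmer.

>>> move_arm(moves=[{"gripper": -1,"xyz": [47.3,29.4,8],"angular": [0,0,1.415]},{"gripper": -1,"xyz": [47.3,29.4,8],"angular": [0,0,1.415]},{"gripper": -1,"xyz": [47.3,29.4,8],"angular": [0,0,1.415]},{"gripper": -1,"xyz": [47.3,29.4,8],"angular": [0,0,1.415]},{"gripper": -1,"xyz": [47.3,29.4,8],"angular": [0,0,1.415]},{"gripper": -1,"xyz": [47.3,29.4,8],"angular": [0,0,1.415]},{"gripper": -1,"xyz": [47.3,29.4,8],"angular": [0,0,1.415]},{"gripper": -1,"xyz": [47.3,29.4,8],"angular": [0,0,1.415]},{"gripper": -1,"xyz": [47.3,29.4,8],"angular": [0,0,1.415]},{"gripper": -1,"xyz": [47.3,29.4,8],"angular": [0,0,1.415]}])

```text
clock: 1.35
position: [544.7, 191.4, 149.5]
ee_rot: [-0.665, 0.747, 0.0, -0.002]
contact_force: [-0.9, -0.0, -0.3]
gripper_width: 0.1
```

>>> move_arm(moves=[{"gripper": -1,"xyz": [-0.6,0,4],"angular": [0,0,0]},{"gripper": -1,"xyz": [-0.6,0,6.7],"angular": [0,0,0]},{"gripper": -1,"xyz": [-0.6,0,6.7],"angular": [0,0,0]},{"gripper": -1,"xyz": [-0.6,0,6.7],"angular": [0,0,0]}])

```text
clock: 1.85
position: [544.4, 201.9, 85.4]
ee_rot: [-0.668, 0.745, -0.0, 0.001]
contact_force: [0.2, 0.9, -0.7]
gripper_width: -0.0
```

```bash
python3 - <<'E'
from h import *
p,d=arm.get_image("side"); cv2.imwrite("pics/s1.png",cv2.resize(p[200:345,190:390],None,fx=4,fy=4,interpolation=2))
s=arm.read_state();print(s["position"],s["contact_force"],s["ee_rot"])
E
```

```text
[544.65054744 201.93893153  85.79389613] [0.01637573 0.45969735 1.32541551] [-6.67527562e-01  7.44583916e-01 -3.09956236e-04  1.28448912e-03]
```

View pics/s1.png

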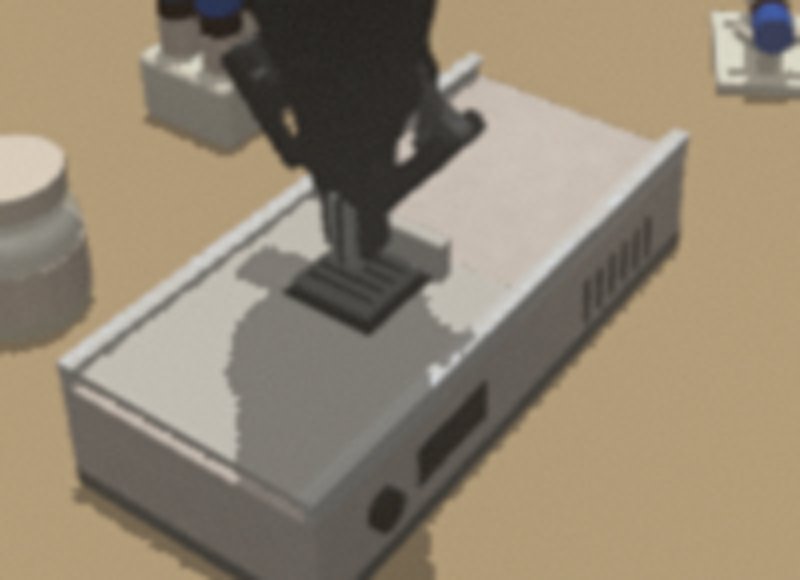

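The side crop shows the shut fingertips just above the tab at (350,265), with the rib behind them at (420,245). Next I press down.

>>> move_arm(moves=[{"gripper": -1,"xyz": [0.3,0,0.9],"angular": [0,0,0]},{"gripper": -1,"xyz": [0.4,0,1.3],"angular": [0,0,0]},{"gripper": -1,"xyz": [0.4,0,1.6],"angular": [0,0,0]},{"gripper": -1,"xyz": [0.4,0,1.6],"angular": [0,0,0]},{"gripper": -1,"xyz": [0.4,0,1.6],"angular": [0,0,0]}])

```text
clock: 2.52
position: [543.8, 197.4, 69.1]
ee_rot: [-0.667, 0.745, -0.0, 0.0]
contact_force: [-0.8, 1.3, 6.0]
gripper_width: -0.2
```

>>> move_arm(moves=[{"gripper": -1,"xyz": [0,0,0.12],"angular": [0,0,0]},{"gripper": -1,"xyz": [0.6,0,0.12],"angular": [0,0,0]},{"gripper": -1,"xyz": [1.2,0,0.12],"angular": [0,0,0]},{"gripper": -1,"xyz": [2.0,0,0.12],"angular": [0,0,0]},{"gripper": -1,"xyz": [2.8,0,0.12],"angular": [0,0,0]},{"gripper": -1,"xyz": [3.6,0,0.12],"angular": [0,0,0]},{"gripper": -1,"xyz": [4.4,0,0.12],"angular": [0,0,0]},{"gripper": -1,"xyz": [5.2,0,0.12],"angular": [0,0,0]}])

```text
clock: 3.52
position: [538.0, 145.9, 68.5]
ee_rot: [-0.667, 0.745, -0.0, 0.001]
contact_force: [-3.5, 3.5, 8.5]
gripper_width: -0.3
```

>>> move_arm(moves=[{"gripper": -1,"xyz": [0.8,0,0],"angular": [0,0,0]},{"gripper": -1,"xyz": [1.7,0,0],"angular": [0,0,0]},{"gripper": -1,"xyz": [2.6,0,0],"angular": [0,0,0]},{"gripper": -1,"xyz": [3.5,0,0],"angular": [0,0,0]},{"gripper": -1,"xyz": [4.4,0,0],"angular": [0,0,0]},{"gripper": -1,"xyz": [5.3,0,0],"angular": [0,0,0]},{"gripper": -1,"xyz": [6.2,0,0],"angular": [0,0,0]},{"gripper": -1,"xyz": [7.0,0,0],"angular": [0,0,0]},{"gripper": -1,"xyz": [7.6,0,0],"angular": [0,0,0]},{"gripper": -1,"xyz": [7.6,0,0],"angular": [0,0,0]}])

```text
clock: 4.78
position: [529.5, 69.6, 68.5]
ee_rot: [-0.667, 0.745, -0.0, 0.0]
contact_force: [-4.3, 0.1, 9.6]
gripper_width: -0.2
```

Now I press on gently to the end stop, in small steps.

>>> move_arm(moves=[{"gripper": -1,"xyz": [0.4,0,0],"angular": [0,0,0]},{"gripper": -1,"xyz": [0.8,0,0],"angular": [0,0,0]},{"gripper": -1,"xyz": [0.8,0,0],"angular": [0,0,0]},{"gripper": -1,"xyz": [0.8,0,0],"angular": [0,0,0]}])

```text
clock: 5.28
position: [530.5, 62.7, 68.5]
ee_rot: [-0.667, 0.745, -0.001, 0.002]
contact_force: [0.7, 2.6, 6.1]
gripper_width: -0.2
```

>>> move_arm(moves=[{"gripper": -1,"xyz": [0.3,0,0],"angular": [0,0,0]},{"gripper": -1,"xyz": [0.6,0,0],"angular": [0,0,0]},{"gripper": -1,"xyz": [0.6,0,0],"angular": [0,0,0]},{"gripper": -1,"xyz": [0.6,0,0],"angular": [0,0,0]}])

```text
clock: 5.78
position: [530.6, 60.6, 68.6]
ee_rot: [-0.667, 0.745, -0.0, 0.005]
contact_force: [-3.2, 17.0, 6.9]
gripper_width: -0.4
```

Forward motion stopped at y = 60.6 with 17 N of push, so this is the end stop. I relax the push, then lift straight up so that the tab springs back.

>>> move_arm(moves=[{"gripper": -1,"xyz": [-0.4,0,0],"angular": [0,0,0]},{"gripper": -1,"xyz": [-0.4,0,-0.5],"angular": [0,0,0]},{"gripper": -1,"xyz": [-0.4,0,-1.5],"angular": [0,0,0]},{"gripper": -1,"xyz": [-0.4,0,-6],"angular": [0,0,0]},{"gripper": -1,"xyz": [-0.4,0,-12],"angular": [0,0,0]},{"gripper": -1,"xyz": [-0.4,0,-15],"angular": [0,0,0]},{"gripper": -1,"xyz": [-0.4,0,-15],"angular": [0,0,0]}])

```text
clock: 6.65
position: [528.5, 59.6, 219.4]
ee_rot: [-0.667, 0.745, -0.0, 0.002]
contact_force: [0.3, 0.4, -0.5]
gripper_width: -0.5
```

```bash
python3 - <<'E'
from h import *
p,d=arm.get_image("side"); np.save("pics/s2.npy",d); q,e=arm.get_image("top");np.save("pics/t2.npy",e);cv2.imwrite("pics/t2raw.png",q)
o=np.zeros((600,800,3),np.uint8)
o[:340]=cv2.resize(p[215:300,200:400],(800,340),interpolation=2); o[340:600,:600]=cv2.resize(q[185:250,165:315],(600,260),interpolation=2)
cv2.imwrite("pics/c2.png",o)
s=arm.read_state();print(s["position"],s["contact_force"],s["ee_rot"])
# tube estimate from first picture: tube/stand
t=cv2.imread("pics/top0.png");h=cv2.cvtColor(t,cv2.COLOR_BGR2HSV);g=t.max(2);z=cloud("top",np.load("pics/top0.npy"))[...,2]
S=np.zeros((400,640),bool);S[220:265,345:405]=1
st=((h[...,1]<70)&(g>110)&S).astype(np.uint8)
c=max(cv2.findContours(st,0,2)[0],key=cv2.contourArea);print("stand",cv2.minAreaRect(ray("top",c[:,0],10)[:,:2].astype(np.float32)))
b=((h[...,0]>100)&(h[...,0]<130)&(h[...,1]>150)&S); dk=(g<70)&S
for n,m in(("cap",b),("dark",dk)):
    v,u=np.nonzero(m);print(n,m.sum(),ray("top",np.c_[u,v],47)[:,:2].mean(0))
E
```

```text
[526.95379417  59.25891312 216.06676517] [ 0.5838664   0.02867537 -0.60732162] [-0.6667691   0.74526267  0.00090849 -0.00129855]
stand ((477.44818115234375, -175.04776000976562), (65.9884033203125, 91.57782745361328), 23.156949996948242)
cap 69 [ 464.07594363 -143.95648973]
dark 84 [ 481.87930763 -185.56716284]
```

View pics/c2.png

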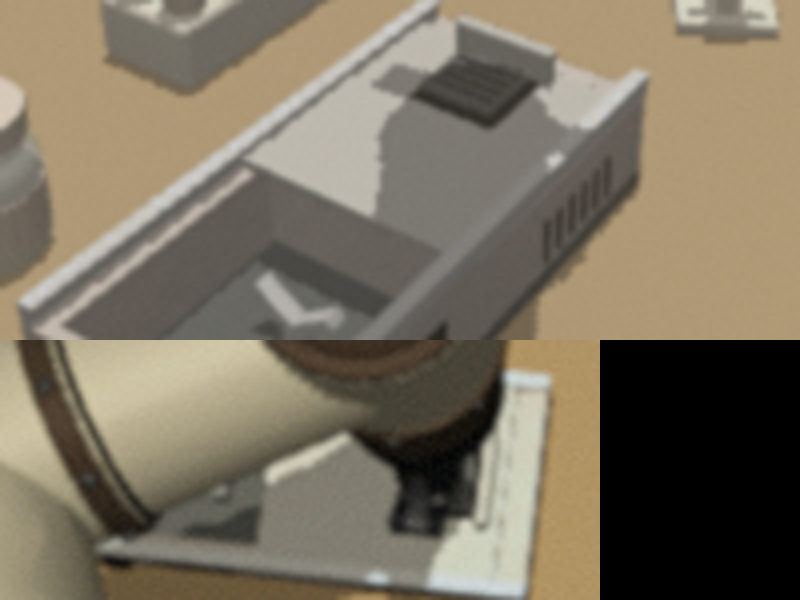

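The side crop shows the cover fully back, with the tab standing proud at (480,90) and the bay open. Next I go above the tube on the stand.

>>> move_arm(moves=[{"gripper": 1,"xyz": [23.9,2.3,8],"angular": [0,0,-0.517]},{"gripper": 1,"xyz": [23.9,2.3,8],"angular": [0,0,-0.517]},{"gripper": 1,"xyz": [23.9,2.3,8],"angular": [0,0,-0.517]},{"gripper": 1,"xyz": [23.9,2.3,8],"angular": [0,0,-0.517]},{"gripper": 1,"xyz": [23.9,2.3,8],"angular": [0,0,-0.517]},{"gripper": 1,"xyz": [23.9,2.3,8],"angular": [0,0,-0.517]},{"gripper": 1,"xyz": [23.9,2.3,8],"angular": [0,0,-0.517]}])

```text
clock: 7.62
position: [479.6, -174.2, 137.1]
ee_rot: [0.836, -0.549, -0.0, 0.0]
contact_force: [0.2, -0.3, -0.2]
gripper_width: 85.4
```

```bash
python3 - <<'E'
from h import *
p,d=arm.get_image("side")
cv2.imwrite("pics/c3.png",cv2.resize(p[110:260,300:480],None,fx=4,fy=4,interpolation=2))
s=arm.read_state();print(s["position"],s["contact_force"],s["ee_rot"],s["gripper_width"])
q=s["ee_rot"]
from scipy.spatial.transform import Rotation as R
print(R.from_quat(q).as_matrix().T@(np.array([477.8,-175.5,27])-s["position"]), np.degrees(np.arctan2(*R.from_quat(q).as_matrix()[[1,0],0])))
E
```

```text
[ 479.83697504 -174.00920095  137.35963311] [-0.11817055 -1.01051296  0.7568648 ] [ 8.35926759e-01 -5.48840953e-01  2.00970114e-04 -1.47030525e-04] 85.74301392617544
[  0.53886761   2.51322717 110.35856867] -66.57507221869825
```

View pics/c3.png

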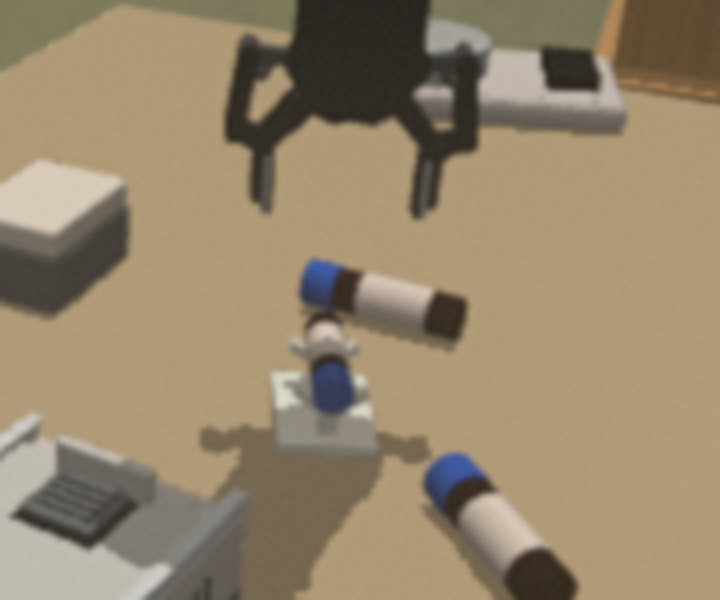

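The gripper is above and straddling the tube on the stand, which shows at (330,370). I descend, close and hold.

>>> move_arm(moves=[{"gripper": 1,"xyz": [0,0.2,4],"angular": [0,0,0]},{"gripper": 1,"xyz": [0,0.2,8],"angular": [0,0,0]},{"gripper": 1,"xyz": [0,0.2,10.9],"angular": [0,0,0]},{"gripper": 1,"xyz": [0,0.2,10.9],"angular": [0,0,0]},{"gripper": -1,"xyz": [0,0.2,10.9],"angular": [0,0,0]},{"gripper": -1,"xyz": [0,0.2,10.9],"angular": [0,0,0]},{"gripper": -1,"xyz": [0,0.2,10.9],"angular": [0,0,0]},{"gripper": -1,"xyz": [0,0.2,10.9],"angular": [0,0,0]},{"gripper": -1,"xyz": [0,0.2,10.9],"angular": [0,0,0]}])

```text
clock: 8.8
position: [477.9, -176.0, 29.3]
ee_rot: [0.835, -0.55, 0.001, -0.0]
contact_force: [-0.2, 1.8, 5.8]
gripper_width: 25.2
```

>>> move_arm(moves=[{"gripper": -1,"xyz": [0,0,-0.5],"angular": [0,0,0]},{"gripper": -1,"xyz": [0,0,-2],"angular": [0,0,0]},{"gripper": -1,"xyz": [0,0,-6],"angular": [0,0,0]},{"gripper": -1,"xyz": [0,0,-11],"angular": [0,0,0]},{"gripper": -1,"xyz": [0,0,-16],"angular": [0,0,0]},{"gripper": -1,"xyz": [0,0,-16],"angular": [0,0,0]},{"gripper": -1,"xyz": [0,0,-16],"angular": [0,0,0]}])

```text
clock: 9.68
position: [476.8, -175.7, 188.3]
ee_rot: [0.835, -0.55, -0.0, -0.0]
contact_force: [-1.0, -0.0, -1.0]
gripper_width: 25.5
```

```bash
python3 - <<'E'
from h import *
from scipy.spatial.transform import Rotation as Ro
s=arm.read_state();print(s["position"],s["contact_force"],s["ee_rot"],s["gripper_width"])
q,e=arm.get_image("top"); p,d=arm.get_image("side")
o=np.zeros((600,800,3),np.uint8)
o[:400,:560]=cv2.resize(q[170:270,160:300],(560,400),interpolation=2)
o[400:600,:]=cv2.resize(p[100:200,280:480],None,fx=2,fy=2,interpolation=2).repeat(2,1)[:, :800]
cv2.imwrite("pics/c4.png",o)
# warmer outline by top and depth
z=cloud("top",e)[...,2];H=np.zeros((400,640),bool);H[170:260,165:315]=1
c=max(cv2.findContours(((z>45)&(z<95)&H).astype(np.uint8),0,2)[0],key=cv2.contourArea)
r=cv2.minAreaRect(ray("top",c[:,0],72)[:,:2].astype(np.float32));print("warmer",r)
c0=np.array([539.4,165.2]);v=np.array([.110,.994]);tg=c0+84*v;print("cradle",tg)
M=Ro.from_quat(s["ee_rot"]).as_matrix()
print(M.T@(np.r_[tg,150]-s["position"]),"yaw",np.degrees(np.arctan2(M[1,0],M[0,0])))
E
```

```text
[ 476.78204748 -175.71047344  188.27598462] [-0.99467619 -0.04105755 -0.98750641] [ 8.35287173e-01 -5.49813822e-01 -1.25547587e-04 -2.90563118e-04] 25.461151893438778
warmer ((541.1747436523438, 181.86651611328125), (267.8546447753906, 142.56045532226562), 83.40704345703125)
cradle [548.64  248.696]
[-361.38580605 -233.80287836   38.54846681] yaw -66.70848114230081
```

View pics/c4.png

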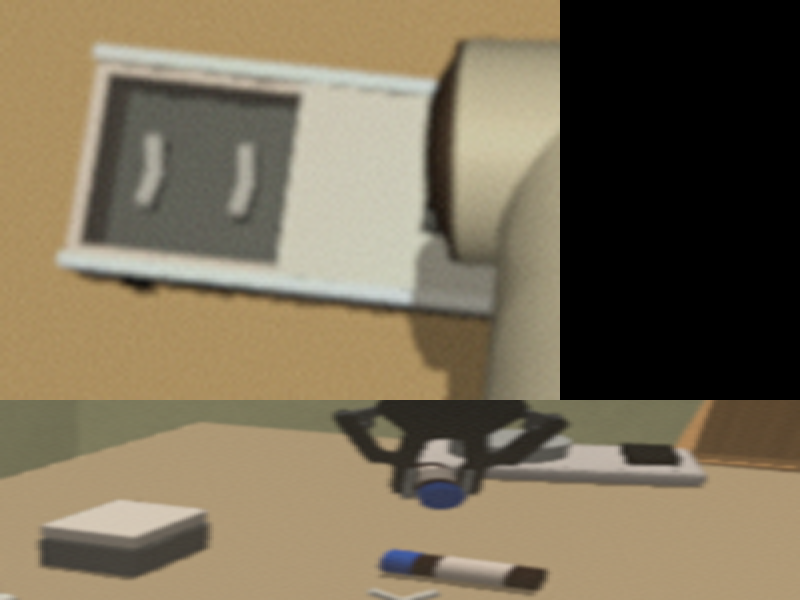

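The tube is held level with the cap towards the camera. In the top crop the cradle bars are at about (150,170) and (242,179). I check the cradle centre from those bars.

```bash
python3 - <<'E'
from h import *
f=lambda x,y:(160+x/4-.4,170+y/4-.4)
a=ray("top",[f(149.5,170),f(241.5,179)],38)[:,:2]; b=ray("top",[f(158,170),f(250,180)],23.5)[:,:2]
print(a,a.mean(0),b,b.mean(0))
E
```

```text
[[552.81558587 278.78569849]
 [546.68052492 219.90164813]] [549.74805539 249.34367331] [[555.23327394 277.27495243]
 [548.35701362 217.55779629]] [551.79514378 247.41637436]
```

>>> move_arm(moves=[{"gripper": -1,"xyz": [-36.1,-23.4,2.5],"angular": [0,0,0.517]},{"gripper": -1,"xyz": [-36.1,-23.4,2.5],"angular": [0,0,0.517]},{"gripper": -1,"xyz": [-36.1,-23.4,2.5],"angular": [0,0,0.517]},{"gripper": -1,"xyz": [-36.1,-23.4,2.5],"angular": [0,0,0.517]},{"gripper": -1,"xyz": [-36.1,-23.4,2.5],"angular": [0,0,0.517]},{"gripper": -1,"xyz": [-36.1,-23.4,2.5],"angular": [0,0,0.517]},{"gripper": -1,"xyz": [-36.1,-23.4,2.5],"angular": [0,0,0.517]},{"gripper": -1,"xyz": [-36.1,-23.4,2.5],"angular": [0,0,0.517]},{"gripper": -1,"xyz": [-36.1,-23.4,2.5],"angular": [0,0,0.517]},{"gripper": -1,"xyz": [-36.1,-23.4,2.5],"angular": [0,0,0.517]}])

```text
clock: 11.02
position: [549.0, 246.6, 162.6]
ee_rot: [-0.667, 0.745, 0.0, -0.001]
contact_force: [0.1, -0.0, -0.7]
gripper_width: 25.3
```

>>> move_arm(moves=[{"gripper": -1,"xyz": [-0.1,-0.05,4],"angular": [0,0,0]},{"gripper": -1,"xyz": [-0.1,-0.05,8],"angular": [0,0,0]},{"gripper": -1,"xyz": [-0.1,-0.05,11],"angular": [0,0,0]},{"gripper": -1,"xyz": [-0.1,-0.05,12.2],"angular": [0,0,0]},{"gripper": -1,"xyz": [-0.1,-0.05,12.9],"angular": [0,0,0]},{"gripper": -1,"xyz": [-0.1,-0.05,12.9],"angular": [0,0,0]},{"gripper": -1,"xyz": [-0.1,-0.05,12.9],"angular": [0,0,0]}])

```text
clock: 11.9
position: [550.7, 249.6, 35.4]
ee_rot: [-0.667, 0.745, -0.0, 0.001]
contact_force: [-0.8, -0.0, -1.1]
gripper_width: 25.4
```

```bash
python3 - <<'E'
from h import *
s=arm.read_state();print(s["position"],s["contact_force"],s["gripper_width"])
p,d=arm.get_image("side")
cv2.imwrite("pics/c5.png",cv2.resize(p[210:340,200:370],None,fx=4,fy=4,interpolation=2))
E
```

```text
[550.7376006  249.6042986   35.36446239] [-0.78696329 -0.03436411 -1.12750253] 25.36500687089991
```

View pics/c5.png

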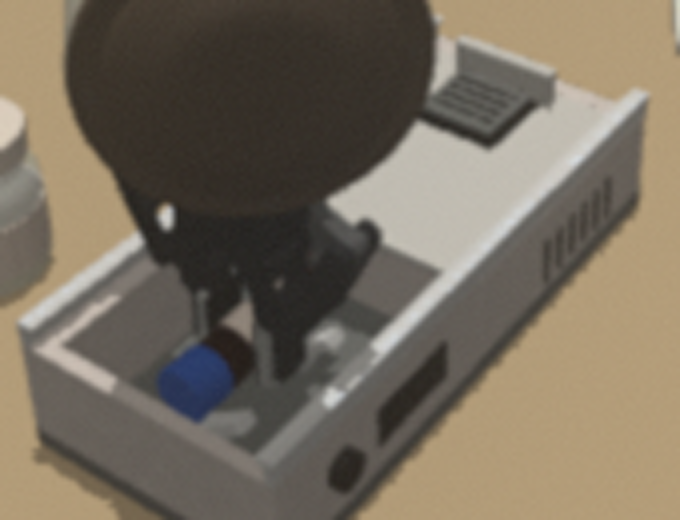

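The tube is inside the bay with its cap at (195,385), over the notches and clear of the walls. I lower the last bit slowly and watch the force.

>>> move_arm(moves=[{"gripper": -1,"xyz": [0,0,0.3],"angular": [0,0,0]},{"gripper": -1,"xyz": [0,0,0.6],"angular": [0,0,0]},{"gripper": -1,"xyz": [0,0,0.8],"angular": [0,0,0]},{"gripper": -1,"xyz": [0,0,0.9],"angular": [0,0,0]},{"gripper": -1,"xyz": [0,0,1.0],"angular": [0,0,0]},{"gripper": -1,"xyz": [0,0,1.0],"angular": [0,0,0]}])

```text
clock: 12.7
position: [550.8, 249.5, 24.8]
ee_rot: [-0.667, 0.745, -0.0, 0.001]
contact_force: [2.1, -1.1, 2.5]
gripper_width: 25.3
```

>>> move_arm(moves=[{"gripper": -1,"xyz": [0,0,0.05],"angular": [0,0,0]},{"gripper": -1,"xyz": [0,0,0.1],"angular": [0,0,0]},{"gripper": -1,"xyz": [0,0,0.1],"angular": [0,0,0]}])

```text
clock: 13.08
position: [551.2, 249.5, 24.4]
ee_rot: [-0.667, 0.745, -0.0, 0.001]
contact_force: [0.8, -2.0, 7.6]
gripper_width: 25.2
```

The cradle now carries the tube. I open partway and then rise.

>>> move_arm(moves=[{"gripper": -0.2,"xyz": [0,0,0],"angular": [0,0,0]},{"gripper": -0.1,"xyz": [0,0,0],"angular": [0,0,0]},{"gripper": 0.05,"xyz": [0,0,0],"angular": [0,0,0]},{"gripper": 0.05,"xyz": [0,0,0],"angular": [0,0,0]},{"gripper": 0.05,"xyz": [0,0,-1],"angular": [0,0,0]},{"gripper": 0.05,"xyz": [0,0,-3],"angular": [0,0,0]},{"gripper": 0.05,"xyz": [0,0,-7],"angular": [0,0,0]},{"gripper": 0.05,"xyz": [0,0,-13],"angular": [0,0,0]},{"gripper": 0.05,"xyz": [0,0,-18],"angular": [0,0,0]},{"gripper": 0.05,"xyz": [0,0,-20],"angular": [0,0,0]}])

```text
clock: 14.32
position: [551.2, 249.9, 228.2]
ee_rot: [-0.667, 0.745, -0.001, 0.004]
contact_force: [0.3, 0.8, -0.7]
gripper_width: 44.7
```

>>> move_arm(moves=[{"gripper": 0.05,"xyz": [20,20,0],"angular": [0,0,0]},{"gripper": 0.05,"xyz": [20,20,0],"angular": [0,0,0]},{"gripper": 0.05,"xyz": [20,20,0],"angular": [0,0,0]},{"gripper": 0.05,"xyz": [20,20,0],"angular": [0,0,0]},{"gripper": 0.05,"xyz": [20,20,0],"angular": [0,0,0]},{"gripper": 0.05,"xyz": [20,20,0],"angular": [0,0,0]},{"gripper": 0.05,"xyz": [20,20,0],"angular": [0,0,0]}])

```text
clock: 15.2
position: [330.0, 72.9, 224.0]
ee_rot: [-0.667, 0.745, -0.0, 0.001]
contact_force: [1.0, 0.3, 0.3]
gripper_width: 45.0
```

```bash
python3 - <<'E'
from h import *
s=arm.read_state();print(s["clock"],s["position"],s["contact_force"],s["gripper_width"])
p,d=arm.get_image("side");q,e=arm.get_image("top")
o=np.zeros((600,800,3),np.uint8)
o[:360]=cv2.resize(p[160:340,170:570],None,fx=2,fy=2,interpolation=2);o[360:600,:]=cv2.resize(q[110:260,165:665][:, :475],(800,240),interpolation=2)
cv2.imwrite("pics/c6.png",o)
h=cv2.cvtColor(q,cv2.COLOR_BGR2HSV);z=cloud("top",e)[...,2]
b=((h[...,0]>100)&(h[...,0]<130)&(h[...,1]>150));b[:175]=0;b[:,300:]=0
v,u=np.nonzero(b);C=ray("top",np.c_[u,v],42)[:,:2].mean(0);print("cap",len(u),C,"in warmer",[(C-[539.4,165.2])@[.994,-.11],(C-[539.4,165.2])@[.11,.994]])
# tab: dark plate on side view after cover open, mean depth height
zs=cloud("side",d);g=p.max(2)
T=np.zeros(g.shape,bool);T[228:248,300:340]=1
m=T&(g<95)&(zs[...,2]>50);print("tab median",np.median(zs[m],0),m.sum())
E
```

```text
15.2 [329.99221956  72.85114779 223.95610709] [1.02482926 0.30515358 0.30993943] 45.02329124595704
cap 71 [554.63891083 287.07612217] in warmer [np.float64(1.7411039236837815), np.float64(122.82114562993513)]
tab median [524.33177819  84.7169883   71.63962969] 185
```

View pics/c6.png

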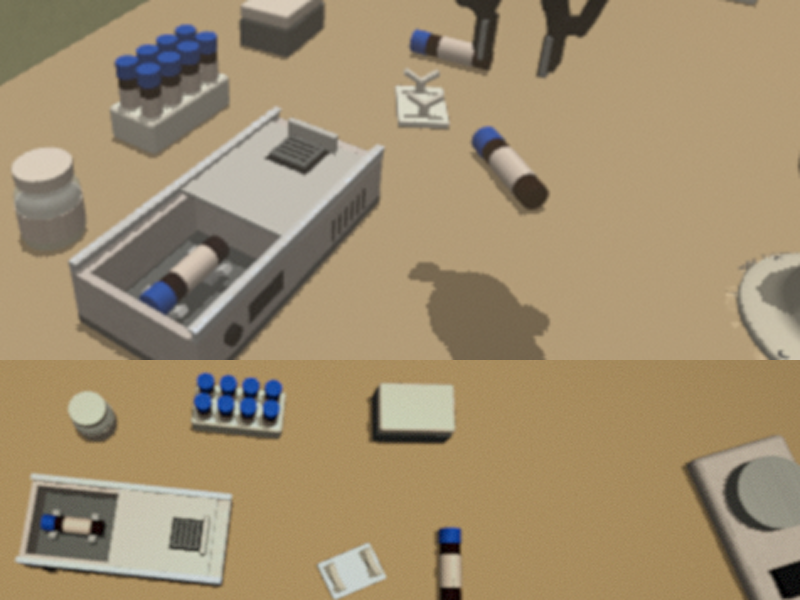

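The tube lies level in the cradle and the bystanders have not moved. I check cover travel by comparing the tab in the top view before and after.

```bash
python3 - <<'E'
from h import *
q,e=arm.get_image("top");z=cloud("top",e)
p=cv2.imread("pics/top0.png");z0=cloud("top",np.load("pics/top0.npy"));r=[]
for im,Z,(a,b) in((p,z0,(208,245)),(q,z,(255,295))):
    g=cv2.cvtColor(im,cv2.COLOR_BGR2GRAY);m=np.zeros(g.shape,np.uint8);m[198:238,a:b]=(g[198:238,a:b]<120)
    c=max(cv2.findContours(m,0,2)[0],key=cv2.contourArea);R=cv2.minAreaRect(ray("top",c[:,0],74.5)[:,:2].astype(np.float32));r.append(np.array(R[0]));print(R)
    k=cv2.drawContours(np.zeros_like(m),[c],-1,1,-1);k=cv2.erode(k,np.ones((5,5)));print("z tab",np.median(Z[k>0][:,2]),Z[k>0][:,2].mean(),k.sum())
print("travel",(r[0]-r[1])@[.11,.994])
E
```

```text
((543.9473876953125, 203.18084716796875), (42.022674560546875, 49.43918991088867), 83.74835968017578)
z tab 75.11044858413793 85.71733500530179 194
((529.7025756835938, 75.48540496826172), (44.31782531738281, 48.62546920776367), 83.8422622680664)
z tab 74.80007336697446 74.77929094170578 204
travel 128.49619886779786
```

Travel measures 128.5 mm and the tab is back up (z 74.8, against 75.1 before). I hand the job in.

```bash
python3 -c "
from bench import arm
print(arm.job_done())"
```

```text
the job is handed in; nothing more can be done
None
```

I opened the tube warmer and laid the sample tube in its cradle, then handed the job in at about 15 s on the robot's clock.

- **Cover:** I pressed the tab with the shut fingertips, pushed the cover by its rib to the end stop (about 17 N), then lifted off. It measures 128.5 mm of travel. The tab top is back at 74.8 mm, against 75.1 mm before, so the cover should be latched open.
- **Tube:** I took the smallest tube from the stand, lowered it until the cradle carried it (about 8 N), then released it. The last pictures show it lying in both notches.
- **Position:** the cap centre is about 2 mm off in x and 39 mm from the cradle point along y. That puts the tube's middle within a few millimetres of the point.
- **Bystanders:** the rack, tip box and jar look unmoved in the last pictures.
- **Disagreement:** a rough depth check of the tab from the side camera was about 10 mm off the expected position along the slide. I put this down to the mask also catching the cover, and relied on the top view.

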